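# Change over the batteries on the garage chargers

## Robot

A 6-joint arm with a two-finger parallel gripper is mounted at the origin on the work surface. World frame = base frame: x ahead of the robot, y to its left, z up, the work surface at z = 0. Lengths are in mm, angles in rad, forces in N, time in s.
With the tool pointing down it reaches from about 275 to 1000 mm from the base axis. Payload 8.4 kg.
Tool frame: the origin (TCP) lies on the centre line of the jaws, within the pads' length; the fingertips stand 25 mm ahead of it and the grasp point (between the pads) lies 6 mm ahead of it; z points along the fingers, y is the line along which they close (so a half turn about z gives the same grasp; the last joint's range is limited). The gripper opens to 85 mm and grips with 20 to 120 N. Pads are 22 mm wide; open, the fingers measure 114 mm over their backs; the gripper's body (76 mm by 85 mm) begins 54 mm behind the grasp point. The pads swing forward as they close: fully open they stand 13 mm farther back than shut.
Start: joints at [-1.262, 0.353, 1.633, -0, 1.155, -0.002], TCP at [191.136, -595.059, 256.281] pointing down, gripper open.
Joint ranges: [-2.63, 2.63], [-0.92, 2.1], [0.06, 2.66], [-1.3, 4.44], [0, 2.69], [-3.02, 3.02]. Speed limits (rad/s): [2.22, 2.22, 2.79, 3.14, 3.14, 3.14].

## Interface

Orientations are given as [roll, pitch, yaw] about the fixed x, y, z axes, in that order (R = Rz(yaw) Ry(pitch) Rx(roll)).
In Python, from rig import r gives the robot as it stands.
- The arm moves only by the shell command python3 -m jog 'ROWS' [FORCE]. ROWS is JSON, a list of rows, each a list of 3 entries, a list of its own where there are three numbers: the turn, a rotation vector about the tool's x, y, z in rad, then the shift along the tool's x, y, z in m, then the opening, from -1 (shut) to 1 (fully open). In form: [[[rx, ry, rz], [x, y, z], gripper], ...]. A call has 1 to 12 rows; each row shifts and turns the commanded pose from where the row before left it, along the tool's axes as they then stand; what a row does not reach is not made up. A row lasts 1/10 s, in which the tool goes at most 50 mm and 8.59 degrees, less where a joint would pass 70% of its speed; a pose out of reach is approached as far as the arm can. A call with a gripper value outside its range is refused whole. The fingers move at their own pace and stop on an object; FORCE is the grip in N (left out, the last holds). Time passes only in rows, so rows that do not move let the fingers close. It gives the time, the measured TCP pose, the force, the opening and the grip force at its end, in the units of the state.
- r.sense(): the state, without advancing time (a new reading comes with each control period).
- r.grab_frame(name): name is "scene" or "top" or "wrist"; returns the picture (480x640x3 uint8, red, green, blue); there is no depth.
- r.camera_params(name): a dict with "fx", "fy", "cx", "cy" (pixels), "rvec" (rotation vector, rad) and "tvec" (3), from world to camera coordinates, as OpenCV has them; the wrist camera has in their place "hand_eye" (4x4, takes a point from camera to tool coordinates, whose origin is the TCP and whose axes are the flange's). Camera axes: x right, y down, z forward; pixel columns grow to the right and rows downward; lengths in mm; the calibration is good to about 2 mm. A picture is of the moment at which its call begins: read the wrist's pose just before it. camera_params takes no time and is no camera call.
- r.sign_off(): hands the job in; it is judged then, once.
The state is a dict: "clock": time; "qpos": joint angles; "qvel": joint speeds; "joint_efforts": joint torques, N m; "eef_pos": TCP position; "tcp_rot": TCP orientation; "contact_force": force on the tool from outside, world axes, zero at the start; "wrist_torque": the same for the moment, N m; "opening": opening from 0.0 (shut) to 1.0 (fully open); "grasp_force": force on a finger pad.
Only numpy, scipy, OpenCV 4.12 (cv2) and the standard library are available. Lean on these libraries where they do the work, as an engineer would, in place of code of your own. Each camera call takes 0.05 s, during which the arm holds its last target. There are 200 camera calls.

## Task

The large and the small battery on the chargers are full (green lights): take them off and put each into the blue storage holder of its size, then put the two flat batteries (red lights) into the emptied chargers, large in large and small in small. Keep the batteries upright and, without dropping them, set each one fully home, down on the floor of its well. Leave the faulty battery with the yellow tape and the jar where they are.

Things in the scene. Friction and masses are not known exactly. Their poses are not given: they have to be found in the camera images.
- full_large: Charged large battery, upright: grey case 90 x 62 mm, 80 mm high; on it, centred, a black grip 70 mm long (x) and 44 mm wide (y), from 80 up to 115 mm, to be held across its 44 mm. Gauge on top: four green lights. About 0.75 kg. Starts seated in the large charger. Origin: centre of the underside; z up, x along the 90 mm side.
- full_small: Charged small battery, upright: grey case 52 x 34 mm, 66 mm high; on it, centred, a black grip 40 mm long (x) and 24 mm wide (y), from 66 up to 92 mm, to be held across its 24 mm. Gauge on top: four green lights. About 0.22 kg. Starts seated in the small charger. Origin: centre of the underside; z up, x along the 52 mm side.
- flat_large: Flat large battery, upright: grey case 90 x 62 mm, 80 mm high; on it, centred, a black grip 70 mm long (x) and 44 mm wide (y), from 80 up to 115 mm, to be held across its 44 mm. Gauge on top: two red lights, two dark. About 0.75 kg. Starts standing on the bench. Origin: centre of the underside; z up, x along the 90 mm side.
- flat_small: Flat small battery, upright: grey case 52 x 34 mm, 66 mm high; on it, centred, a black grip 40 mm long (x) and 24 mm wide (y), from 66 up to 92 mm, to be held across its 24 mm. Gauge on top: two red lights, two dark. About 0.22 kg. Starts standing on the bench. Origin: centre of the underside; z up, x along the 52 mm side.
- charger_large: Black charger, 140 x 104 mm, for the large battery; a hump 54 mm high with grey slots begins 58 mm to +x. Well centred on the origin, 96 mm (x) by 68 mm (y), 3 mm wider than the battery on each side, plus a sloped lead-in of 6 mm in the top 8 mm; floor 10 mm, rim 42 mm above the bench. The battery's underside rests on that floor, either way round. Fixed. Origin: at bench level; z up.
- charger_small: Black charger, 96 x 68 mm, for the small battery; a hump 48 mm high with grey slots begins 36 mm to +x. Well centred on the origin, 58 mm (x) by 40 mm (y), 3 mm wider than the battery on each side, plus a sloped lead-in of 6 mm in the top 8 mm; floor 8 mm, rim 36 mm above the bench. The battery's underside rests on that floor, either way round. Fixed. Origin: at bench level; z up.
- holder_large: Blue plastic storage holder, 118 x 90 mm, for the large battery; empty at the start. Well centred on the origin, 96 mm (x) by 68 mm (y), 3 mm wider than the battery on each side, plus a sloped lead-in of 6 mm in the top 8 mm; floor 6 mm, rim 30 mm above the bench. The battery's underside rests on that floor, either way round. Fixed. Origin: at bench level; z up.
- holder_small: Blue plastic storage holder, 80 x 62 mm, for the small battery; empty at the start. Well centred on the origin, 58 mm (x) by 40 mm (y), 3 mm wider than the battery on each side, plus a sloped lead-in of 6 mm in the top 8 mm; floor 6 mm, rim 30 mm above the bench. The battery's underside rests on that floor, either way round. Fixed. Origin: at bench level; z up.
- faulty_large: Faulty large battery kept for recycling: shape and size of the other large ones (90 x 62 x 115 mm), but wound with yellow warning tape round the case and crosswise over the grip, no lights. Stands loose on the bench and stays there. Origin: centre of the underside; z up.
- screw_jar: Amber glass jar with a steel cap, 60 mm across, 85 mm high, standing loose on the bench; it stays there. Origin: centre of the underside; z up.
Not all that is in view belongs to the job. Leave any purple look-alike of the flat_large alone.

How it is judged (in metres and radians):
At the end, for the whole second after the job is handed in: Charged batteries in the blue holders and flat ones in the chargers, each of its size: within 8 mm of the well centre, within 4 mm of its floor, upright within 0.06 rad, released, at rest; the faulty battery and the jar upright, within 20 mm of where they began (horizontal distance between full_large and holder_large below 0.008 m and z of full_large in the frame of holder_large below 0.01 m and angle between each of full_large, full_small, flat_large, flat_small's own z axis and vertical below 0.06 rad and linear speed of each of full_large, full_small, flat_large, flat_small below 0.02 m/s and angular speed of each of full_large, full_small, flat_large, flat_small below 0.1 rad/s and horizontal distance between full_small and holder_small below 0.008 m and z of full_small in the frame of holder_small below 0.01 m and horizontal distance between flat_large and charger_large below 0.008 m and z of flat_large in the frame of charger_large below 0.014 m and horizontal distance between flat_small and charger_small below 0.008 m and z of flat_small in the frame of charger_small below 0.012 m and distance of each of faulty_large, screw_jar from where it was at the start of the episode below 0.02 m and angle between each of faulty_large, screw_jar's own z axis and vertical below 0.1 rad); the robot touches nothing.
It fails at once if a battery is tipped over (angle between any of full_large, full_small, flat_large, flat_small's own z axis and vertical above 0.6 rad).
It fails at once if a battery is let go in mid-air and falls (more than about 25 mm) ((contact force between the fingers and full_large below 0.05 N and height (world z) of full_large above 0.03 m and linear speed of full_large above 0.3 m/s) or (contact force between the fingers and full_small below 0.05 N and height (world z) of full_small above 0.03 m and linear speed of full_small above 0.3 m/s) or (contact force between the fingers and flat_large below 0.05 N and height (world z) of flat_large above 0.03 m and linear speed of flat_large above 0.3 m/s) or (contact force between the fingers and flat_small below 0.05 N and height (world z) of flat_small above 0.03 m and linear speed of flat_small above 0.3 m/s)).
It fails at once if the faulty battery is pushed out of its place or knocked over (distance of faulty_large from where it was at the start of the episode above 0.03 m or angle between faulty_large's own z axis and vertical above 0.4 rad).
It fails at once if the jar is pushed out of its place or knocked over (distance of screw_jar from where it was at the start of the episode above 0.03 m or angle between screw_jar's own z axis and vertical above 0.4 rad).
It also fails if it takes over 112 s, if anything falls off the work surface, if the arm or the gripper's body presses on something with over 40 N, if the wrist force passes 120 N, or if a joint passes its speed limit or range.

## Working session

There is one attempt and no reset: what is moved stays moved. The work goes in short steps, Python scripts to look and compute and a shell command to move; the robot and the scene stay as the last step left them, time stands still between calls to the robot, and variables do not carry over. Pictures are saved under pics/ and viewed, at most 14 in all, crops included, and the job is handed in when it is done.

```bash
mkdir -p pics; ls
python3 - <<'E'
from rig import r
import cv2
for n in("scene","top"):
    cv2.imwrite(f"pics/{n}0.png",r.grab_frame(n)[:,:,::-1]); print(n,r.camera_params(n))
print(r.camera_params("wrist")); print(r.sense())
E
```

```text
pics
scene {'fx': 451.08322333364254, 'fy': 451.08322333364254, 'cx': 323.47029261284627, 'cy': 242.73367589710017, 'rvec': array([ 2.07697209,  1.00802022, -0.49656497]), 'tvec': array([-256.42080076, -239.7077203 , 1279.930588  ])}
top {'fx': 488.3975305167123, 'fy': 488.3975305167123, 'cx': 315.7296383425711, 'cy': 245.67912411252664, 'rvec': array([ 2.14842386, -2.13336222,  0.1729303 ]), 'tvec': array([-62.42258461, 497.42029159, 898.79287031])}
{'fx': 338.60418575033043, 'fy': 338.60418575033043, 'cx': 317.434124356059, 'cy': 238.9560380683065, 'hand_eye': array([[-9.44879608e-04, -9.63806387e-01, -2.66601491e-01,
         6.71096878e+01],
       [ 9.99999212e-01, -1.13107243e-03,  5.44843045e-04,
         8.32046041e-01],
       [-8.26668803e-04, -2.66600766e-01,  9.63806697e-01,
        -1.18505913e+02],
       [ 0.00000000e+00,  0.00000000e+00,  0.00000000e+00,
         1.00000000e+00]])}
{'clock': 0.1, 'qpos': array([-1.26239413e+00,  3.53579947e-01,  1.63404605e+00, -1.70966619e-05,
        1.15520213e+00, -2.38736151e-03]), 'qvel': array([ 0.00021298, -0.00150282, -0.00215817,  0.00026906, -0.00043976,
        0.00068007]), 'joint_efforts': array([-1.81761707e-04, -6.06357837e+01, -3.42817354e+01,  4.42335227e-05,
        3.81630103e-03,  1.37214272e-05]), 'eef_pos': array([ 191.0162001 , -594.68603307,  255.64194468]), 'tcp_rot': array([-3.14035715e+00,  1.26832500e-05,  3.10796482e-01]), 'contact_force': array([-1.03190982,  0.24682619,  0.01119002]), 'wrist_torque': array([ 0.04895769,  0.01279109, -0.01237767]), 'grasp_force': 0.0, 'opening': 1.0030923414651487}
```

View pics/top0.png

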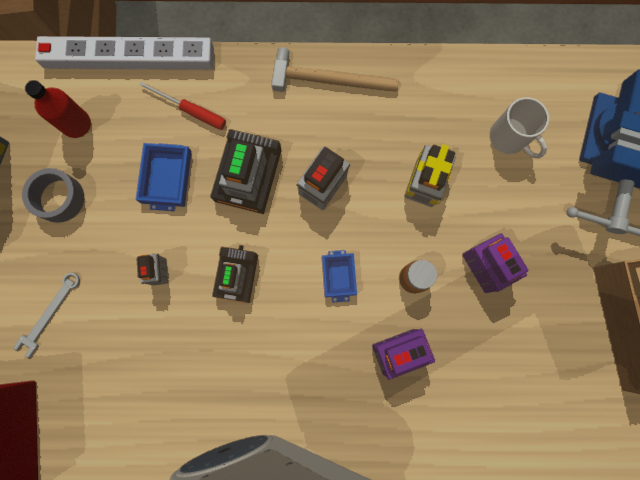

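View pics/scene0.png

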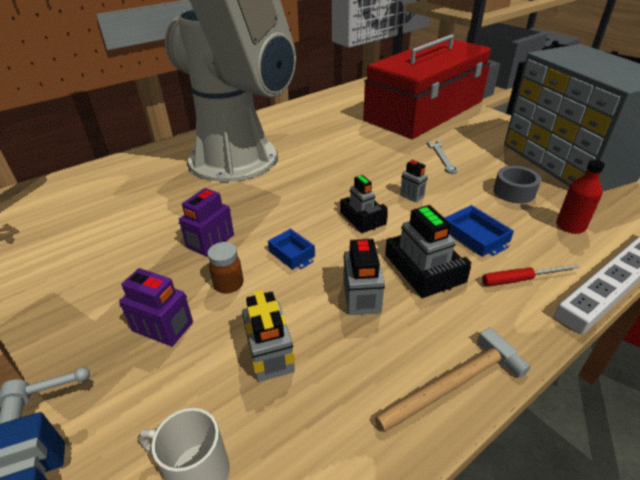

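The top view shows the bench with the robot at the bottom. The full large battery in its charger is at about (240,160) and the full small one at (229,277). The flat large is at (322,173) and the flat small at (150,269). The blue holders are at (164,174) and (339,275). The taped battery is at (436,165), the jar at (420,275) and the purple decoys at (495,262) and (403,353). The scene view agrees. Next I'll make rough positions by casting rays from both fixed cameras.

```bash
cat > h.py <<'E'
import numpy as np, cv2
from scipy.spatial.transform import Rotation as R
from rig import r
def cam(n,st=None):
    p=r.camera_params(n); K=np.array([[p['fx'],0,p['cx']],[0,p['fy'],p['cy']],[0,0,1.]])
    if n!='wrist':
        A=R.from_rotvec(p['rvec']).as_matrix(); return K,A.T,-A.T@p['tvec']
    st=st or r.sense(); H=np.array(p['hand_eye']); T=R.from_euler('xyz',st['tcp_rot']).as_matrix()
    return K,T@H[:3,:3],T@H[:3,3]+st['eef_pos']
def ray(c,uv):
    K,A,o=c; d=A@np.linalg.solve(K,[uv[0],uv[1],1.]); return o,d/np.linalg.norm(d)
def plane(c,uv,z):
    o,d=ray(c,uv); return o+d*(z-o[2])/d[2]
def tri(obs):  # [(cam,uv),...]
    M=np.zeros((3,3));b=np.zeros(3)
    for c,uv in obs:
        o,d=ray(c,uv);P=np.eye(3)-np.outer(d,d);M+=P;b+=P@o
    return np.linalg.solve(M,b)
def proj(c,X):
    K,A,o=c; p=K@(A.T@(np.asarray(X,float)-o)); return p[:2]/p[2]
def mask(img,col):
    h=cv2.cvtColor(img,cv2.COLOR_RGB2HSV); H,S,V=h[...,0].astype(int),h[...,1],h[...,2]
    m={'green':(abs(H-62)<16)&(S>130)&(V>90),'red':((H<5)|(H>174))&(S>180)&(V>110),
       'blue':(abs(H-111)<10)&(S>130)&(V>40)}[col]
    return m.astype(np.uint8)*255
def blobs(img,col,amin=20):
    m=cv2.morphologyEx(mask(img,col),cv2.MORPH_CLOSE,np.ones((5,5)))
    cs,_=cv2.findContours(m,cv2.RETR_EXTERNAL,cv2.CHAIN_APPROX_NONE)
    return [(cv2.contourArea(c),cv2.minAreaRect(c),c) for c in sorted(cs,key=cv2.contourArea,reverse=True) if cv2.contourArea(c)>amin]
E
python3 - <<'E'
from h import *
np.set_printoptions(precision=1,suppress=True)
for n in('top','scene'):
    im=cv2.imread(f'pics/{n}0.png')[:,:,::-1];c=cam(n);print(n,c[2])
    for col in('green','red','blue'):
        for a,q,_ in blobs(im,col):
            z=30 if col=='blue' else 115
            print(n,col,a,np.round(q[0]),np.round(q[1]),round(q[2]),plane(c,q[0],z))
E
```

```text
top [350.5 -56.2 966. ]
top green 272.0 [238. 158.] [10. 30.] 16 [645.2  84.3 115. ]
top green 88.5 [227. 275.] [ 6. 18.] 11 [432.8  96.4 115. ]
top red 389.5 [201. 113.] [47. 10.] 27 [731.7 154.3 115. ]
top red 128.0 [402. 358.] [10. 15.] 69 [ 293.1 -207.2  115. ]
top red 118.0 [319. 173.] [10. 14.] 34 [618.9 -64.1 115. ]
top red 110.0 [504. 252.] [15.  9.] 59 [ 477.4 -391.2  115. ]
top red 88.0 [56. 92.] [20.  7.] 18 [770.8 425.1 115. ]
top red 59.5 [44. 47.] [ 6. 10.] 90 [860.6 455.2 115. ]
top red 34.0 [143. 270.] [8. 5.] 81 [440.1 243.  115. ]
top blue 2583.5 [162. 176.] [45. 66.] 7 [636.5 247.7  30. ]
top blue 1223.0 [339. 273.] [44. 31.] 86 [ 446.3 -104.1   30. ]
top blue 788.0 [600. 127.] [21. 66.] 14 [ 746.5 -633.5   30. ]
top blue 643.5 [629. 100.] [61. 20.] 90 [ 804.3 -696.8   30. ]
top blue 537.0 [626. 166.] [42. 27.] 90 [ 665.1 -676.6   30. ]
scene [1064.9 -488.3  623.7]
scene green 177.0 [431. 216.] [26.  8.] 42 [635.4  92.3 115. ]
scene green 33.5 [363. 179.] [11.  4.] 45 [453.5  81.7 115. ]
scene red 2237.0 [431.  59.] [ 34. 117.] 69 [ 11.6 788.2 115. ]
scene red 427.5 [510. 275.] [10. 48.] 82 [826.2  68.1 115. ]
scene red 263.0 [595. 187.] [19. 24.] 32 [779.5 428.9 115. ]
scene red 91.5 [152. 283.] [15.  8.] 18 [ 476.7 -393.8  115. ]
scene red 91.0 [362. 245.] [10. 11.] 90 [619.1 -66.2 115. ]
scene red 38.0 [205. 194.] [ 5. 12.] 53 [ 292.8 -208.9  115. ]
scene blue 1923.5 [476. 230.] [66. 37.] 31 [659.4 225.1  30. ]
scene blue 1653.0 [ 34. 437.] [72. 48.] 26 [ 570.2 -620.8   30. ]
scene blue 1096.5 [292. 248.] [45. 31.] 37 [ 462.2 -115.5   30. ]
scene blue 283.5 [ 22. 474.] [11. 45.] 90 [ 615.  -643.4   30. ]
```

```bash
python3 -m jog '[[[0,0,0],[0.034,-0.027,-0.002],1],[[0,0,0],[0.034,-0.027,-0.002],1],[[0,0,0],[0.034,-0.027,-0.002],1],[[0,0,0],[0.034,-0.027,-0.002],1],[[0,0,0],[0.034,-0.027,-0.002],1],[[0,0,0],[0.034,-0.027,-0.002],1],[[0,0,0],[0.034,-0.027,-0.002],1],[[0,0,0],[0.034,-0.027,-0.002],1],[[0,0,0],[0.034,-0.027,-0.002],1],[[0,0,0],[0.034,-0.027,-0.002],1],[[0,0,0],[0.034,-0.027,-0.002],1],[[0,0,0],[0.034,-0.027,-0.002],1]]'
python3 -m jog '[[[0,0,0.0],[0.034,-0.027,-0.002],1],[[0,0,0],[0.034,-0.027,-0.002],1],[[0,0,0],[0.034,-0.027,-0.002],1],[[0,0,0],[0.034,-0.027,-0.002],1],[[0,0,0.1],[0,0,0],1],[[0,0,0.1],[0,0,0],1],[[0,0,0.1],[0,0,0],1],[[0,0,0],[0,0,0],1],[[0,0,0],[0,0,0],1],[[0,0,0],[0,0,0],1]]'
```

```text
clock: 1.3
eef_pos: [481.1, -160.1, 280.3]
tcp_rot: [-3.142, 0.0, 0.311]
contact_force: [0.2, 0.1, -0.5]
opening: 0.996
grasp_force: 0.0
clock: 2.3
eef_pos: [576.8, -17.5, 288.2]
tcp_rot: [-3.142, 0.0, 0.013]
contact_force: [0.7, -0.1, 0.4]
opening: 0.998
grasp_force: 0.0
```

Take the first wrist picture, move 200 mm to +y, then take the second.

```bash
cat > snap.py <<'E'
import sys,pickle
from h import *
n=sys.argv[1]; st=r.sense(); im=r.grab_frame('wrist'); cv2.imwrite(f'pics/{n}.png',im[:,:,::-1]); pickle.dump(st,open(f'pics/{n}.pkl','wb')); print(st['eef_pos'])
E
python3 snap.py w1
python3 -m jog '[[[0,0,0],[0,-0.04,0],1],[[0,0,0],[0,-0.04,0],1],[[0,0,0],[0,-0.04,0],1],[[0,0,0],[0,-0.04,0],1],[[0,0,0],[0,-0.04,0],1],[[0,0,0],[0,0,0],1],[[0,0,0],[0,0,0],1],[[0,0,0],[0,0,0],1]]'
python3 snap.py w2
```

```text
[576.84223032 -17.50121751 288.19435773]
clock: 3.15
eef_pos: [574.7, 181.8, 288.2]
tcp_rot: [3.141, 0.0, 0.011]
contact_force: [-0.5, 0.4, 0.0]
opening: 1.001
grasp_force: 0.0
[574.73816714 181.7715961  288.18859628]
```

View pics/w1.png

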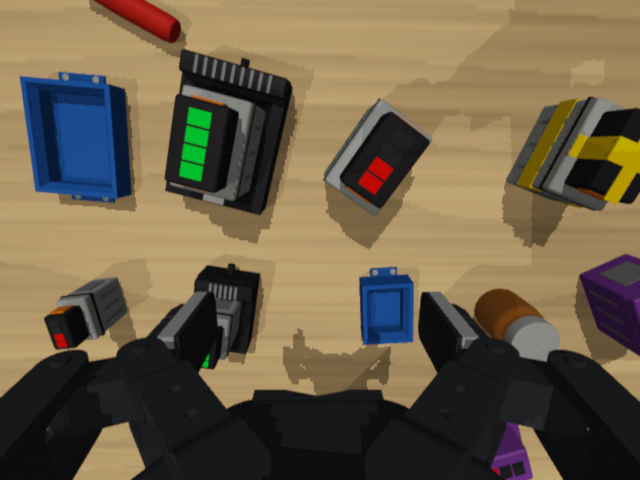

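View pics/w2.png

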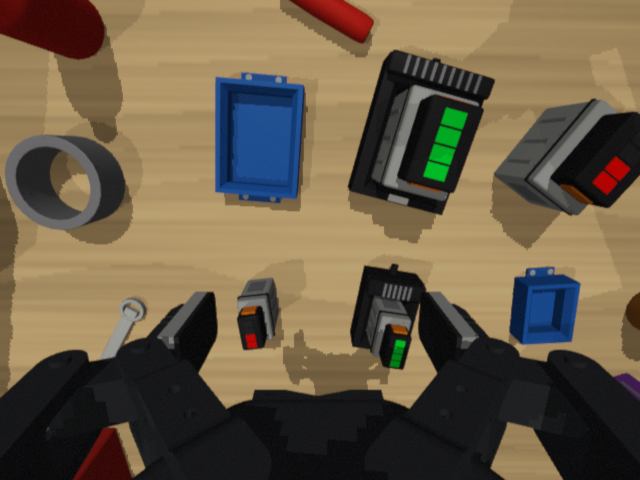

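The wrist views show all the objects. In w2 the green strips are at (445,145) and (398,352), the red pairs at (612,175) and (251,341), and the holders at (260,137) and (545,305). In w1 the flat_large red is at (376,176) and holder_small at (387,307). Next I'll enlarge crops to find which edges to measure.

Run:
```python
from h import *
a=cv2.imread('pics/w1.png');b=cv2.imread('pics/w2.png')
def crop(im,x,y,w=106,h=120):
    return cv2.resize(im[y:y+h,x:x+w],(265,300),interpolation=cv2.INTER_CUBIC)
rows=[np.hstack([crop(b,206,66,106,146),crop(a,345,255,82,100),crop(a,320,95,115,130)]),np.hstack([crop(b,345,45,155,175),crop(b,345,260,85,115),crop(b,225,270,70,85)])]
cv2.imwrite('pics/c1.png',np.vstack(rows))
```

```text
(no output)
```

View pics/c1.png

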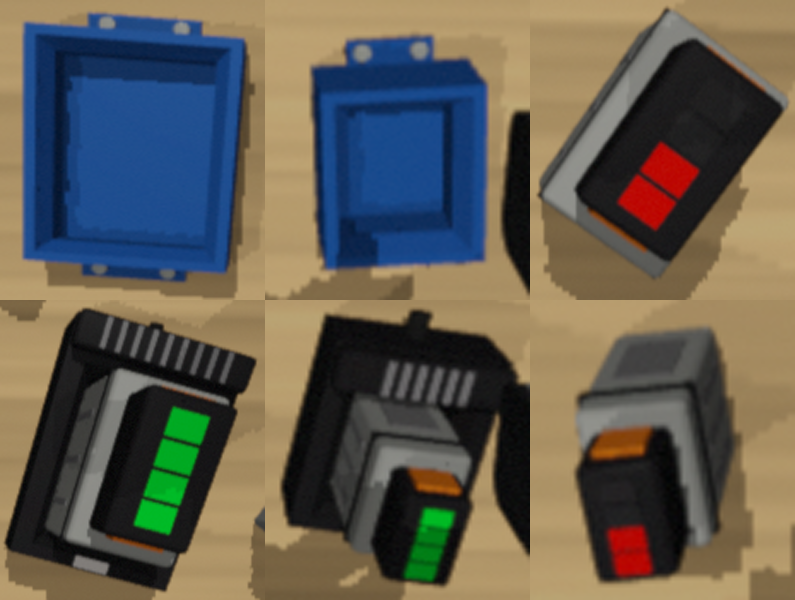

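The crops show holder rims with clear outer corners. Large holder in w2: about (216,78), (304,85), (296,198), (216,192). Small holder in w1: about (362,285), (414,283), (413,342), (363,344). The light strips are centred on the grips. The flat batteries have the red pair at the near end and two dark lights beyond it.

```bash
cat > meas.py <<'E'
from h import *
import pickle
np.set_printoptions(precision=1,suppress=True)
I={};C={}
for n in('w1','w2'):
    I[n]=cv2.imread(f'pics/{n}.png')[:,:,::-1];C[n]=cam('wrist',pickle.load(open(f'pics/{n}.pkl','rb')))
I['top']=cv2.imread('pics/top0.png')[:,:,::-1];C['top']=cam('top')
def near(n,col,guess):
    return min(((np.hypot(*(np.array(q[0])-guess)),q) for a,q,_ in blobs(I[n],col,15)),key=lambda t:t[0])
def axis(n,q,z):
    b=cv2.boxPoints(q); P=np.array([plane(C[n],p,z) for p in b])
    e=[P[1]-P[0],P[2]-P[1]]; e.sort(key=np.linalg.norm); return e
T=[('full_large','green',{'w1':(195,145),'w2':(445,145),'top':(238,158)},(645,84,125)),
 ('full_small','green',{'w2':(398,352),'top':(227,275)},(433,96,100)),
 ('flat_large','red',{'w1':(376,176),'w2':(612,175),'top':(319,173)},(619,-64,115)),
 ('flat_small','red',{'w1':(59,341),'w2':(251,341),'top':(143,270)},(440,243,92))]
for name,col,g,_ in T:
    o=[];Q={}
    for n,p in g.items():
        d,q=near(n,col,p);Q[n]=q;o.append((C[n],q[0]))
        if d>8:print('??',n,d,q)
    X=tri(o);Xw=tri([x for x,n in zip(o,g) if n!='top']) if len(o)>2 else None
    print(name,X,Xw,'res',[np.round(proj(c,X)-uv,1) for c,uv in o])
    for n in g:
        e=axis(n,Q[n],X[2]);l=e[1]*np.sign(e[1][0]); s=e[0]*np.sign(e[0][0]);print('  ',n,'len',np.linalg.norm(e[1]),np.linalg.norm(e[0]),'yaw long %.3f short %.3f'%(np.arctan2(l[1],l[0]),np.arctan2(s[1],s[0])))
H={'large':('w2','w1',[(216.4,77.7),(304,85),(296.4,198),(215.6,191.5)]),'small':('w1','w2',[(362,285),(413.7,283),(412.8,342),(363,344)])}
crit=(3,30,.01)
for k,(a,b,p) in H.items():
    g={n:cv2.cvtColor(I[n],cv2.COLOR_RGB2GRAY) for n in(a,b)}
    pa=cv2.cornerSubPix(g[a],np.float32(p).reshape(-1,1,2),(3,3),(-1,-1),crit)[:,0]
    P=np.array([plane(C[a],u,30) for u in pa])
    pb0=np.float32([proj(C[b],X) for X in P]); pb=cv2.cornerSubPix(g[b],pb0.reshape(-1,1,2).copy(),(4,4),(-1,-1),crit)[:,0]
    X=np.array([tri([(C[a],u),(C[b],v)]) for u,v in zip(pa,pb)])
    print('holder',k,'shift',np.abs(pb-pb0).max(),'\n plane centre',P.mean(0),'\n tri',X,'\n',X.mean(0),'sides',[np.linalg.norm(P[i]-P[i-1]) for i in range(4)])
    d=P[0]+P[1]-P[2]-P[3]; e=P[0]+P[3]-P[1]-P[2];print(' yaw %.3f %.3f'%(np.arctan2(d[1],d[0]),np.arctan2(-e[0],e[1])))
E
python3 meas.py
```

```text
full_large [643.2  80.8 125.8] [644.   79.9 127. ] res [array([-0.6,  1.2]), array([-1.8,  0.9]), array([ 1. , -0.9])]
   w1 len 56.39730761368525 18.3557637958777 yaw long -0.252 short 1.434
   w2 len 55.55993963709887 17.986224154681434 yaw long -0.247 short 1.282
   top len 55.19707302937145 18.718649872482864 yaw long -0.235 short 1.290
full_small [434.8  97.9 100.4] None res [array([-1.1,  0.6]), array([ 0.6, -0.4])]
   w2 len 32.42074682204346 10.425576598240852 yaw long -0.179 short 1.274
   top len 31.636879563813864 10.882559853939577 yaw long -0.161 short 1.380
flat_large [619.7 -65.6 117.4] [620.3 -66.9 116.8] res [array([-1.4,  0.9]), array([-1. ,  0.7]), array([ 0.9, -0.8])]
   w1 len 26.37737187560253 17.87910286156743 yaw long -0.597 short 0.986
   w2 len 26.581155256043417 18.180510206915095 yaw long -0.612 short 0.944
   top len 26.199901569078452 17.711287836246925 yaw long -0.564 short 0.972
flat_small [443.  250.4  91.3] [444.9 248.7  93.8] res [array([0.4, 0.3]), array([-1.1,  0.2]), array([ 0.5, -0.2])]
   w1 len 16.82230086315774 10.725078348357226 yaw long 0.107 short -1.224
   w2 len 15.513514666016126 10.471222410200635 yaw long -0.038 short -1.562
   top len 14.686151353606254 9.658631512482657 yaw long 0.224 short -1.396
holder large shift 2.4565125 
 plane centre [646.8 245.2  30. ] 
 tri [[708.5 285.6  30.9]
 [701.4 196.2  34.5]
 [585.2 203.8  35. ]
 [591.7 294.6  30.2]] 
 [646.7 245.   32.6] sides [np.float64(117.28736953122392), np.float64(89.80745811417309), np.float64(116.93674338500158), np.float64(90.73368246801952)]
 yaw -0.070 -0.073
holder small shift 1.7807922 
 plane centre [ 445.2 -106.5   30. ] 
 tri [[ 482.3  -73.2   30.1]
 [ 487.4 -133.8   31.6]
 [ 407.6 -140.2   30.5]
 [ 403.5  -78.2   31.6]] 
 [ 445.2 -106.4   31. ] sides [np.float64(81.38587348364267), np.float64(61.11827461332144), np.float64(80.40897474798498), np.float64(61.99386992432172)]
 yaw 0.071 0.077
```

Sizes and heights check out. Holder rims stand about 31-33 mm, grip tops about 126, 100, 117 and 92 mm. I'll start with full_large, using a helper that works out the shift to each target.

```bash
cat > to.py <<'E'
import sys
from h import *
x,y,z,yaw=map(float,sys.argv[1:5]); s=r.sense(); d=np.array([x,y,z])-s['eef_pos']
c,q=np.cos(yaw),np.sin(yaw)
dy=(s['tcp_rot'][2]-yaw+np.pi)%(2*np.pi)-np.pi
print('turn rz %.3f, shift after turn (mm): x %.1f y %.1f z %.1f'%(dy,c*d[0]+q*d[1],q*d[0]-c*d[1],-d[2]),'q6 %.2f'%s['qpos'][5])
E
python3 to.py 644 80 180 -0.247
```

```text
turn rz 0.257, shift after turn (mm): x 91.9 y 81.5 z 108.2 q6 1.86
```

```bash
python3 -m jog '[[[0,0,0.129],[0,0,0],1],[[0,0,0.128],[0,0,0],1],[[0,0,0],[0.023,0.0204,0.02],1],[[0,0,0],[0.023,0.0204,0.02],1],[[0,0,0],[0.023,0.0204,0.034],1],[[0,0,0],[0.0229,0.0203,0.034],1],[[0,0,0],[0,0,0],1],[[0,0,0],[0,0,0],1],[[0,0,0],[0,0,0],1]]'; python3 to.py 644 80 120 -0.247; python3 snap.py w3
```

```text
clock: 4.1
eef_pos: [644.4, 81.2, 181.6]
tcp_rot: [-3.141, -0.001, -0.247]
contact_force: [0.6, 0.8, 0.6]
opening: 1.001
grasp_force: 0.0
turn rz 0.000, shift after turn (mm): x -0.1 y 1.2 z 61.6 q6 1.94
[644.37684941  81.1821479  181.59787877]
```

View pics/w3.png

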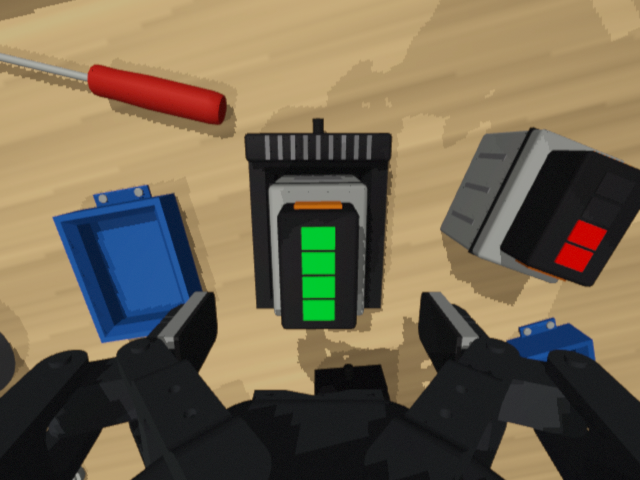

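The battery is square and centred between the fingers, with the green strip at column 318. I'll descend and grip.

```bash
python3 -m jog '[[[0,0,0],[0,0.0012,0.015],1],[[0,0,0],[0,0,0.015],1],[[0,0,0],[0,0,0.015],1],[[0,0,0],[0,0,0.01],1],[[0,0,0],[0,0,0.0066],1],[[0,0,0],[0,0,0],1],[[0,0,0],[0,0,0],-1],[[0,0,0],[0,0,0],-1],[[0,0,0],[0,0,0],-1],[[0,0,0],[0,0,0],-1],[[0,0,0],[0,0,0],-1],[[0,0,0],[0,0,0],-1]]' 70;python3 -m jog '[[[0,0,0],[0,0,0],-1],[[0,0,0],[0,0,0],-1]]'
```

```text
clock: 5.35
eef_pos: [644.4, 80.2, 119.6]
tcp_rot: [-3.141, -0.001, -0.246]
contact_force: [0.0, 2.1, 5.6]
opening: 0.503
grasp_force: 72.9
clock: 5.55
eef_pos: [644.4, 80.2, 119.6]
tcp_rot: [-3.141, -0.001, -0.246]
contact_force: [-0.5, 1.2, 6.0]
opening: 0.504
grasp_force: 72.9
```

```bash
python3 -m jog '[[[0,0,0],[0,0,-0.006],-1],[[0,0,0],[0,0,-0.012],-1],[[0,0,0],[0,0,-0.015],-1],[[0,0,0],[0,0,-0.015],-1],[[0,0,0],[0,0,-0.015],-1],[[0,0,0],[0,0,-0.007],-1],[[0,0,-0.06],[0,0,0],-1],[[0,0,-0.06],[0,0,0],-1],[[0,0,-0.056],[0,0,0],-1],[[0,0,0],[0,0,0],-1]]'; python3 to.py 646.8 245.1 150 -0.071
```

```text
clock: 6.55
eef_pos: [643.7, 80.0, 189.0]
tcp_rot: [-3.142, 0.0, -0.069]
contact_force: [0.3, -0.1, -8.1]
opening: 0.503
grasp_force: 72.8
turn rz 0.002, shift after turn (mm): x -8.6 y -165.0 z 39.0 q6 1.76
```

```bash
python3 -m jog '[[[0,0,0],[-0.0016,-0.02,0],-1],[[0,0,0],[-0.0014,-0.032,0],-1],[[0,0,0],[-0.0014,-0.032,0],-1],[[0,0,0],[-0.0014,-0.032,0],-1],[[0,0,0],[-0.0014,-0.029,0],-1],[[0,0,0],[-0.0014,-0.02,0.01],-1],[[0,0,0],[0,0,0.015],-1],[[0,0,0],[0,0,0.014],-1],[[0,0,0],[0,0,0],-1],[[0,0,0],[0,0,0],-1]]'; python3 to.py 646.8 245.1 117 -0.071; python3 snap.py w4
```

```text
clock: 7.55
eef_pos: [646.4, 244.0, 148.8]
tcp_rot: [3.141, 0.002, -0.071]
contact_force: [-0.0, 0.5, -7.6]
opening: 0.502
grasp_force: 74.0
turn rz -0.000, shift after turn (mm): x 0.3 y -1.2 z 31.8 q6 2.00
[646.42628003 243.96687333 148.79123309]
```

View pics/w4.png

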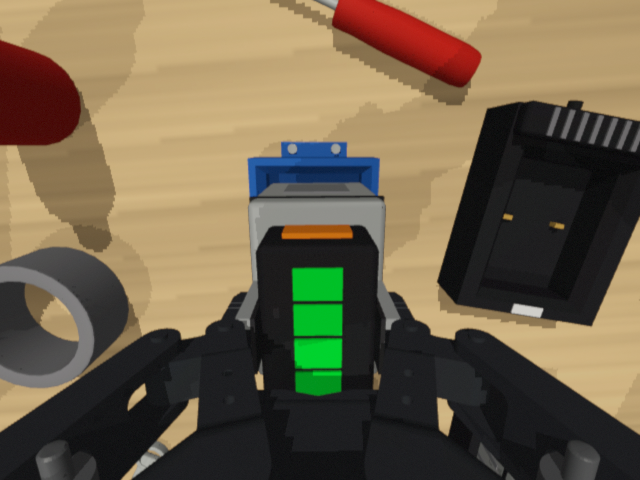

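The battery at column 317 lines up with the holder at 314, so the 1.2 mm correction fits. The emptied charger well is visible on the right. I'll lower it.

```bash
python3 -m jog '[[[0,0,0],[0,-0.0012,0.006],-1],[[0,0,0],[0,0,0.008],-1],[[0,0,0],[0,0,0.008],-1],[[0,0,0],[0,0,0.006],-1],[[0,0,0],[0,0,0.003],-1],[[0,0,0],[0,0,0],-1],[[0,0,0],[0,0,0],-1]]'; python3 to.py 646.8 245.1 115.6 -0.071
```

```text
clock: 8.3
eef_pos: [647.0, 246.5, 118.8]
tcp_rot: [-3.142, -0.0, -0.07]
contact_force: [-0.3, 0.2, -9.0]
opening: 0.503
grasp_force: 74.2
turn rz 0.001, shift after turn (mm): x -0.1 y 1.4 z 3.2 q6 2.00
```

```bash
python3 -m jog '[[[0,0,0],[0,0.001,0.0016],-1],[[0,0,0],[0,0,0.0016],-1],[[0,0,0],[0,0,0.0006],-1],[[0,0,0],[0,0,0],-1],[[0,0,0],[0,0,0],-1]]'
```

```text
clock: 8.8
eef_pos: [647.1, 245.5, 115.7]
tcp_rot: [-3.141, -0.001, -0.07]
contact_force: [-3.3, -1.2, 2.1]
opening: 0.504
grasp_force: 75.3
```

The force went from -9 to +2 N at the expected height, so it is seated. I'll release and rise.

```bash
python3 -m jog '[[[0,0,0],[0,0,0],1],[[0,0,0],[0,0,0],1],[[0,0,0],[0,0,0],1],[[0,0,0],[0,0,0],1],[[0,0,0],[0,0,-0.02],1],[[0,0,0],[0,0,-0.03],1],[[0,0,0],[0,0,-0.03],1],[[0,0,0.05],[0,0,-0.02],1],[[0,0,0.05],[0,0,0],1],[[0,0,0],[0,0,0],1]]'; python3 to.py 434.8 97.9 165 -0.17
```

```text
clock: 9.8
eef_pos: [647.2, 245.5, 215.9]
tcp_rot: [-3.141, -0.001, -0.171]
contact_force: [-0.1, 0.3, -0.2]
opening: 1.006
grasp_force: 0.0
turn rz -0.001, shift after turn (mm): x -184.3 y 181.4 z 50.9 q6 2.10
```

```bash
python3 -m jog '[[[0,0,0],[-0.015,0.015,0],1],[[0,0,0],[-0.026,0.026,0],1],[[0,0,0],[-0.026,0.026,0],1],[[0,0,0],[-0.026,0.026,0],1],[[0,0,0],[-0.026,0.026,0],1],[[0,0,0],[-0.026,0.026,0.01],1],[[0,0,0],[-0.024,0.022,0.02],1],[[0,0,0],[-0.0153,0.0144,0.02],1],[[0,0,0],[0,0,0],1],[[0,0,0],[0,0,0],1]]'; python3 to.py 434.8 97.9 102 -0.17; python3 snap.py w5
python3 - <<'E'
from h import *
import pickle
im=cv2.imread('pics/w5.png')[:,:,::-1];c=cam('wrist',pickle.load(open('pics/w5.pkl','rb')))
q=blobs(im,'green',100)[0][1];b=cv2.boxPoints(q);P=np.array([plane(c,p,100) for p in b]);print(q,plane(c,q[0],100))
e=sorted([P[1]-P[0],P[2]-P[1]],key=np.linalg.norm)[1];print(np.linalg.norm(e),np.arctan(e[1]/e[0]))
for a,q,_ in blobs(im,'red',40):print('red',q,plane(c,q[0],92))
E
```

```text
clock: 10.8
eef_pos: [434.8, 97.9, 165.0]
tcp_rot: [-3.142, 0.0, -0.17]
contact_force: [0.9, -0.6, 1.3]
opening: 1.002
grasp_force: 0.0
turn rz 0.000, shift after turn (mm): x -0.0 y 0.0 z 63.0 q6 1.96
[434.82337046  97.90536141 164.96279904]
((316.5, 265.0), (17.0, 52.0), 0.0) [436.07149262  97.2568378  100.        ]
31.670940914395928 -0.17817979344165175
red ((67.7912826538086, 288.6123962402344), (27.159147262573242, 14.900280952453613), 61.69924545288086) [444.02538081 250.1274004   92.        ]
```

View pics/w5.png

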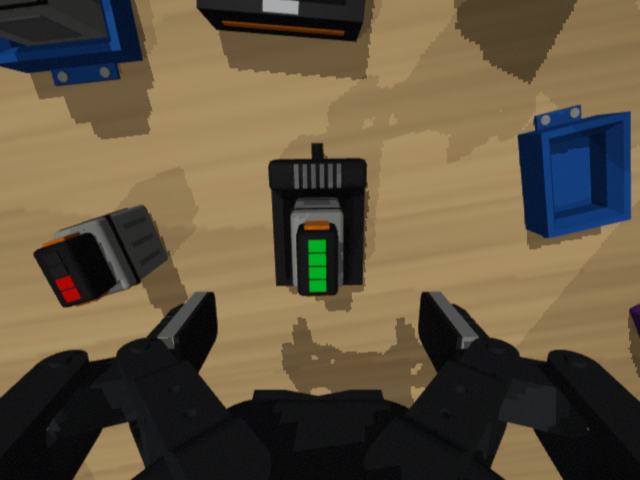

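The small battery is square between the fingers (316,265), at (436,97), yaw -0.178. I'll descend 62 mm and grip.

```bash
python3 -m jog '[[[0,0,0],[0.0008,0.0003,0.015],1],[[0,0,0],[0,0,0.015],1],[[0,0,0],[0,0,0.015],1],[[0,0,0],[0,0,0.01],1],[[0,0,0],[0,0,0.007],1],[[0,0,0],[0,0,0],0],[[0,0,0],[0,0,0],-1],[[0,0,0],[0,0,0],-1],[[0,0,0],[0,0,0],-1],[[0,0,0],[0,0,0],-1],[[0,0,0],[0,0,0],-1],[[0,0,0],[0,0,0],-1]]' 50;python3 -m jog '[[[0,0,0],[0,0,0],-1],[[0,0,0],[0,0,0],-1]]'
```

```text
clock: 12.05
eef_pos: [435.6, 97.5, 103.5]
tcp_rot: [-3.141, -0.001, -0.17]
contact_force: [-0.3, 0.3, 6.1]
opening: 0.274
grasp_force: 49.1
clock: 12.25
eef_pos: [435.6, 97.5, 103.5]
tcp_rot: [-3.141, -0.001, -0.17]
contact_force: [-1.4, 1.2, 6.2]
opening: 0.271
grasp_force: 49.1
```

```bash
python3 -m jog '[[[0,0,0],[0,0,-0.006],-1],[[0,0,0],[0,0,-0.012],-1],[[0,0,0],[0,0,-0.015],-1],[[0,0,0],[0,0,-0.015],-1],[[0,0,0],[0,0,-0.015],-1],[[0,0,0],[0,0,-0.007],-1],[[0,0,-0.085],[0,0,0],-1],[[0,0,-0.085],[0,0,0],-1],[[0,0,-0.074],[0,0,0],-1],[[0,0,0],[0,0,0],-1]]'; python3 to.py 445.2 -106.4 135 0.074
```

```text
clock: 13.25
eef_pos: [435.0, 97.3, 173.1]
tcp_rot: [-3.142, 0.0, 0.075]
contact_force: [-0.5, 0.7, -2.3]
opening: 0.272
grasp_force: 49.3
turn rz 0.001, shift after turn (mm): x -4.9 y 203.9 z 38.1 q6 1.71
```

```bash
python3 -m jog '[[[0,0,0],[-0.0007,0.018,0],-1],[[0,0,0],[-0.0007,0.032,0],-1],[[0,0,0],[-0.0007,0.034,0],-1],[[0,0,0],[-0.0007,0.034,0],-1],[[0,0,0],[-0.0007,0.034,0],-1],[[0,0,0],[-0.0007,0.032,0],-1],[[0,0,0],[-0.0007,0.02,0.01],-1],[[0,0,0],[0,0,0.014],-1],[[0,0,0],[0,0,0.014],-1],[[0,0,0],[0,0,0],-1],[[0,0,0],[0,0,0],-1]]'; python3 to.py 445.2 -106.4 101.5 0.074; python3 snap.py w6
```

```text
clock: 14.35
eef_pos: [445.2, -106.3, 135.0]
tcp_rot: [-3.141, 0.001, 0.073]
contact_force: [-0.3, 0.1, -2.1]
opening: 0.27
grasp_force: 49.6
turn rz -0.001, shift after turn (mm): x 0.0 y 0.1 z 33.5 q6 1.26
[ 445.18222426 -106.34878611  135.01028298]
```

View pics/w6.png

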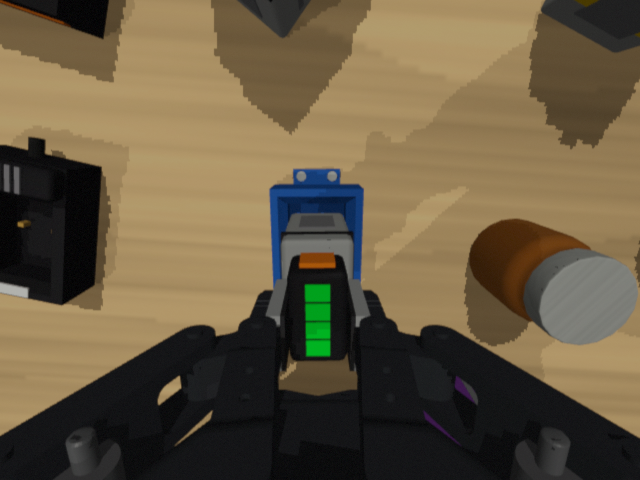

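The battery and holder are both at column 317, and the jar is well clear of the fingers. I'll lower it 33 mm.

```bash
python3 -m jog '[[[0,0,0],[0,0,0.006],-1],[[0,0,0],[0,0,0.008],-1],[[0,0,0],[0,0,0.008],-1],[[0,0,0],[0,0,0.006],-1],[[0,0,0],[0,0,0.003],-1],[[0,0,0],[0,0,0.0015],-1],[[0,0,0],[0,0,0.001],-1],[[0,0,0],[0,0,0],-1],[[0,0,0],[0,0,0],-1]]'
```

```text
clock: 15.3
eef_pos: [445.5, -106.5, 101.6]
tcp_rot: [3.141, -0.001, 0.074]
contact_force: [-0.1, 0.1, -1.5]
opening: 0.27
grasp_force: 49.7
```

```bash
python3 -m jog '[[[0,0,0],[0,0,0.0008],-1],[[0,0,0],[0,0,0],-1],[[0,0,0],[0,0,0],-1]]'
```

```text
clock: 15.6
eef_pos: [445.6, -106.4, 101.5]
tcp_rot: [3.141, -0.001, 0.074]
contact_force: [-3.9, 1.0, 11.9]
opening: 0.268
grasp_force: 51.6
```

Seated. Release, rise and turn toward flat_large.

```bash
python3 -m jog '[[[0,0,0],[0,0,-0.0005],1],[[0,0,0],[0,0,0],1],[[0,0,0],[0,0,0],1],[[0,0,0],[0,0,0],1],[[0,0,0],[0,0,-0.02],1],[[0,0,0],[0,0,-0.03],1],[[0,0,0],[0,0,-0.03],1],[[0,0,0.135],[0,0,-0.02],1],[[0,0,0.135],[0,0,0],1],[[0,0,0.135],[0,0,0],1],[[0,0,0.135],[0,0,0],1],[[0,0,0.134],[0,0,0],1]]'; python3 to.py 632 -74.5 185 -0.60
```

```text
clock: 16.8
eef_pos: [445.3, -106.4, 201.0]
tcp_rot: [-3.142, -0.0, -0.606]
contact_force: [-0.2, -0.0, -0.2]
opening: 1.002
grasp_force: 0.0
turn rz -0.006, shift after turn (mm): x 136.1 y -131.8 z 16.0 q6 1.94
```

```bash
python3 -m jog '[[[0,0,-0.006],[0.015,-0.015,0],1],[[0,0,0],[0.026,-0.026,0],1],[[0,0,0],[0.027,-0.026,0],1],[[0,0,0],[0.027,-0.026,0.004],1],[[0,0,0],[0.026,-0.025,0.006],1],[[0,0,0],[0.0151,-0.0138,0.006],1],[[0,0,0],[0,0,0],1],[[0,0,0],[0,0,0],1],[[0,0,0],[0,0,0],1]]'; python3 to.py 632 -74.5 109 -0.60;python3 snap.py w7
python3 - <<'E'
from h import *
import pickle
im=cv2.imread('pics/w7.png')[:,:,::-1];c=cam('wrist',pickle.load(open('pics/w7.pkl','rb')))
q=blobs(im,'red',100)[0][1];b=cv2.boxPoints(q);P=np.array([plane(c,p,116) for p in b]);X=plane(c,q[0],116);print(q,X)
e=sorted([P[1]-P[0],P[2]-P[1]],key=np.linalg.norm)[1];a=np.arctan(e[1]/e[0]);L=np.linalg.norm(e);print(L,a,'centre',X[:2]+np.array([np.cos(a),np.sin(a)])*(56-L)/2)
E
```

```text
clock: 17.7
eef_pos: [630.8, -73.7, 185.0]
tcp_rot: [3.141, 0.001, -0.594]
contact_force: [-0.1, 0.8, -0.1]
opening: 0.999
grasp_force: 0.0
turn rz 0.006, shift after turn (mm): x 1.4 y 0.0 z 76.0 q6 2.05
[630.82339927 -73.65928788 185.04631104]
((316.0, 285.5), (41.0, 30.0), 90.0) [620.27287441 -66.50611614 116.        ]
26.423793876674775 -0.5846428478939222 centre [632.60481037 -74.66769366]
```

View pics/w7.png

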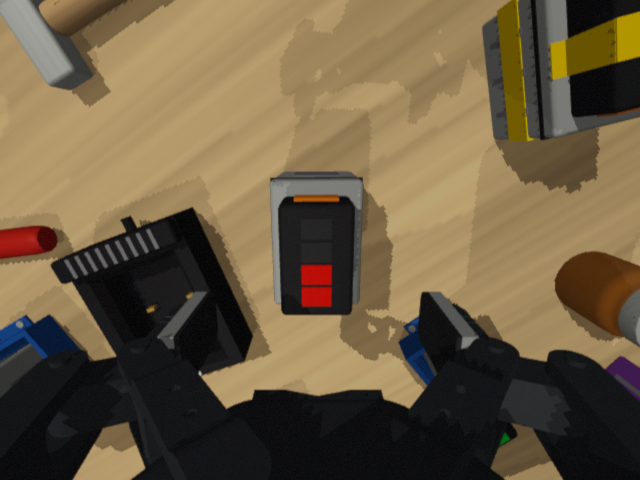

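flat_large is square between the fingers (316,285) with its centre at (632.4,-74.7). I'll descend 75 mm and grip.

```bash
python3 -m jog '[[[0,0,0],[0.0019,0,0.015],1],[[0,0,0],[0,0,0.018],1],[[0,0,0],[0,0,0.018],1],[[0,0,0],[0,0,0.015],1],[[0,0,0],[0,0,0.0095],1],[[0,0,0],[0,0,0],1],[[0,0,0],[0,0,0],-1],[[0,0,0],[0,0,0],-1],[[0,0,0],[0,0,0],-1],[[0,0,0],[0,0,0],-1],[[0,0,0],[0,0,0],-1],[[0,0,0],[0,0,0],-1]]' 70;python3 -m jog '[[[0,0,0],[0,0,0],-1],[[0,0,0],[0,0,-0.006],-1],[[0,0,0],[0,0,-0.012],-1],[[0,0,0],[0,0,-0.018],-1],[[0,0,0],[0,0,-0.02],-1],[[0,0,0],[0,0,-0.02],-1],[[0,0,0],[0,0,-0.014],-1],[[0,0,-0.12],[0,0,0],-1],[[0,0,-0.12],[0,0,0],-1],[[0,0,-0.1],[0,0,0],-1],[[0,0,0],[0,0,0],-1]]'; python3 to.py 644 80 160 -0.247
```

```text
clock: 18.95
eef_pos: [634.2, -74.8, 110.7]
tcp_rot: [-3.141, -0.002, -0.594]
contact_force: [-1.0, -2.0, 6.4]
opening: 0.507
grasp_force: 73.0
clock: 20.05
eef_pos: [633.1, -74.5, 199.6]
tcp_rot: [3.142, 0.001, -0.253]
contact_force: [-0.3, 0.2, -7.0]
opening: 0.498
grasp_force: 72.5
turn rz -0.006, shift after turn (mm): x -27.2 y -152.5 z 39.6 q6 1.70
```

```bash
python3 -m jog '[[[0,0,-0.006],[-0.003,-0.015,0],-1],[[0,0,0],[-0.0048,-0.028,0],-1],[[0,0,0],[-0.005,-0.03,0],-1],[[0,0,0],[-0.005,-0.03,0],-1],[[0,0,0],[-0.005,-0.028,0],-1],[[0,0,0],[-0.003,-0.0215,0.008],-1],[[0,0,0],[0,0,0.012],-1],[[0,0,0],[0,0,0.012],-1],[[0,0,0],[0,0,0.0076],-1],[[0,0,0],[0,0,0],-1],[[0,0,0],[0,0,0],-1]]'; python3 to.py 645.4 79.7 121 -0.247; python3 snap.py w8
```

```text
clock: 21.15
eef_pos: [646.0, 78.9, 159.9]
tcp_rot: [3.141, 0.0, -0.249]
contact_force: [0.1, -0.4, -5.9]
opening: 0.499
grasp_force: 73.2
turn rz -0.002, shift after turn (mm): x -0.8 y -0.6 z 38.9 q6 1.94
[646.01334598  78.89570213 159.88662219]
```

View pics/w8.png

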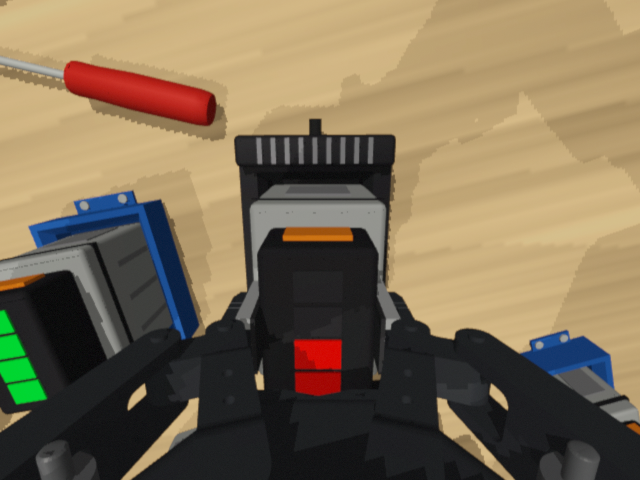

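The charger is at column 315.5 and the battery at 317, so they are aligned after the small correction. I'll lower it.

```bash
python3 -m jog '[[[0,0,0],[-0.0008,-0.001,0.006],-1],[[0,0,0],[0,0,0.008],-1],[[0,0,0],[0,0,0.008],-1],[[0,0,0],[0,0,0.008],-1],[[0,0,0],[0,0,0.005],-1],[[0,0,0],[0,0,0.002],-1],[[0,0,0],[0,0,0.001],-1],[[0,0,0],[0,0,0],-1],[[0,0,0],[0,0,0],-1]]'
```

```text
clock: 22.1
eef_pos: [645.7, 80.8, 122.3]
tcp_rot: [-3.141, -0.001, -0.248]
contact_force: [-0.0, -0.1, -6.4]
opening: 0.502
grasp_force: 73.5
```

```bash
python3 -m jog '[[[0,0,0],[0,0,0.001],-1],[[0,0,0],[0,0,0.001],-1],[[0,0,0],[0,0,0],-1],[[0,0,0],[0,0,0],-1]]'
```

```text
clock: 22.5
eef_pos: [645.7, 80.8, 120.7]
tcp_rot: [-3.141, -0.001, -0.248]
contact_force: [-2.8, -0.9, 4.1]
opening: 0.499
grasp_force: 74.4
```

Seated. Release, rise and go to flat_small.

```bash
python3 -m jog '[[[0,0,0],[0,0,-0.0003],1],[[0,0,0],[0,0,0],1],[[0,0,0],[0,0,0],1],[[0,0,0],[0,0,0],1],[[0,0,0],[0,0,-0.02],1],[[0,0,0],[0,0,-0.03],1],[[0,0,0],[0,0,-0.03],1],[[0,0,-0.13],[0,0,-0.01],1],[[0,0,-0.13],[0,0,0],1],[[0,0,-0.13],[0,0,0],1],[[0,0,0],[0,0,0],1]]'; python3 to.py 451 251 165 0.14
```

```text
clock: 23.6
eef_pos: [645.6, 80.7, 210.4]
tcp_rot: [3.142, -0.0, 0.144]
contact_force: [-0.4, -1.2, 0.5]
opening: 0.996
grasp_force: 0.0
turn rz 0.004, shift after turn (mm): x -168.9 y -195.7 z 45.4 q6 1.55
```

```bash
python3 -m jog '[[[0,0,0],[-0.013,-0.016,0],1],[[0,0,0],[-0.024,-0.028,0],1],[[0,0,0],[-0.024,-0.028,0],1],[[0,0,0],[-0.024,-0.028,0],1],[[0,0,0],[-0.024,-0.028,0],1],[[0,0,0],[-0.024,-0.028,0.01],1],[[0,0,0],[-0.022,-0.024,0.015],1],[[0,0,0],[-0.014,-0.0157,0.02],1],[[0,0,0],[0,0,0],1],[[0,0,0],[0,0,0],1],[[0,0,0],[0,0,0],1]]'
cat > fs.py <<'E'
from h import *
import pickle,sys
n=sys.argv[1]
im=cv2.imread(f'pics/{n}.png')[:,:,::-1];c=cam('wrist',pickle.load(open(f'pics/{n}.pkl','rb')))
q=min(blobs(im,'red',100),key=lambda t:abs(t[1][0][0]-317))[1];b=cv2.boxPoints(q);P=np.array([plane(c,p,92.5) for p in b]);X=plane(c,q[0],92.5);print(q,X)
e=sorted([P[1]-P[0],P[2]-P[1]],key=np.linalg.norm)[1];a=np.arctan(e[1]/e[0]);L=np.linalg.norm(e);print(L,a,'centre',X[:2]+np.array([np.cos(a),np.sin(a)])*(32-L)/2)
E
python3 snap.py w9; python3 fs.py w9
```

```text
clock: 24.7
eef_pos: [451.8, 250.5, 166.1]
tcp_rot: [-3.141, -0.002, 0.14]
contact_force: [-0.2, -0.2, -0.4]
opening: 1.004
grasp_force: 0.0
[451.7786723  250.52458219 166.05037819]
((317.0, 274.5), (23.0, 16.0), 90.0) [443.88202927 248.72815089  92.5       ]
14.886481486932524 0.14498941842232557 centre [452.34900617 249.96444823]
```

View pics/w9.png

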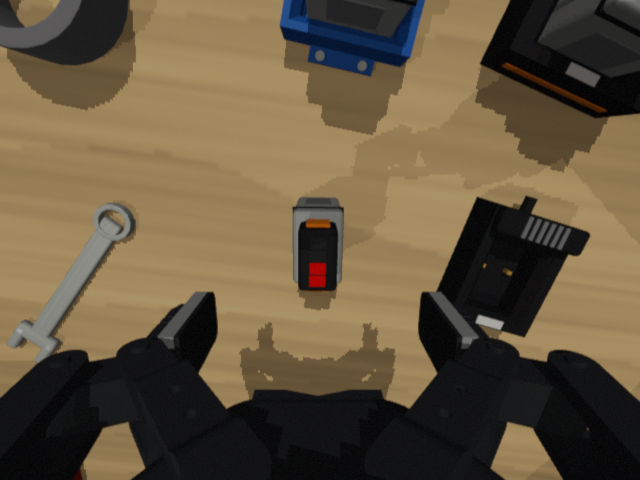

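flat_small is square between the fingers (317,274) with its centre at (452.3,250), yaw 0.14. I'll descend 70 mm, grip and lift.

```bash
python3 -m jog '[[[0,0,0],[0.0005,0.0004,0.015],1],[[0,0,0],[0,0,0.018],1],[[0,0,0],[0,0,0.018],1],[[0,0,0],[0,0,0.012],1],[[0,0,0],[0,0,0.0075],1],[[0,0,0],[0,0,0],0],[[0,0,0],[0,0,0],-1],[[0,0,0],[0,0,0],-1],[[0,0,0],[0,0,0],-1],[[0,0,0],[0,0,0],-1],[[0,0,0],[0,0,0],-1],[[0,0,0],[0,0,0],-1]]' 50;python3 -m jog '[[[0,0,0],[0,0,0],-1],[[0,0,0],[0,0,-0.006],-1],[[0,0,0],[0,0,-0.012],-1],[[0,0,0],[0,0,-0.018],-1],[[0,0,0],[0,0,-0.02],-1],[[0,0,0],[0,0,-0.014],-1],[[0,0,0.11],[0,0,0],-1],[[0,0,0.11],[0,0,0],-1],[[0,0,0.09],[0,0,0],-1],[[0,0,0],[0,0,0],-1]]'; python3 to.py 435.6 97.5 135 -0.172
```

```text
clock: 25.95
eef_pos: [451.4, 250.5, 95.6]
tcp_rot: [-3.141, -0.001, 0.142]
contact_force: [-0.6, 0.5, 5.7]
opening: 0.269
grasp_force: 49.5
clock: 26.95
eef_pos: [451.1, 250.3, 165.6]
tcp_rot: [-3.141, -0.001, -0.169]
contact_force: [-0.1, -0.1, -1.7]
opening: 0.274
grasp_force: 49.4
turn rz 0.003, shift after turn (mm): x 10.9 y 153.2 z 30.6 q6 2.24
```

```bash
python3 -m jog '[[[0,0,0.003],[0.0015,0.015,0],-1],[[0,0,0],[0.002,0.028,0],-1],[[0,0,0],[0.002,0.03,0],-1],[[0,0,0],[0.002,0.03,0],-1],[[0,0,0],[0.0015,0.028,0],-1],[[0,0,0],[0.001,0.0222,0],-1],[[0,0,0],[0,0,0.01],-1],[[0,0,0],[0,0,0.012],-1],[[0,0,0],[0,0,0],-1],[[0,0,0],[0,0,0],-1]]'; python3 to.py 434.9 97.6 104 -0.174; python3 snap.py w10
```

```text
clock: 27.95
eef_pos: [434.5, 98.1, 142.2]
tcp_rot: [3.141, 0.001, -0.17]
contact_force: [0.5, 0.6, -3.1]
opening: 0.27
grasp_force: 49.6
turn rz 0.004, shift after turn (mm): x 0.4 y 0.4 z 38.2 q6 1.96
[434.53776901  98.06659114 142.22836131]
```

View pics/w10.png

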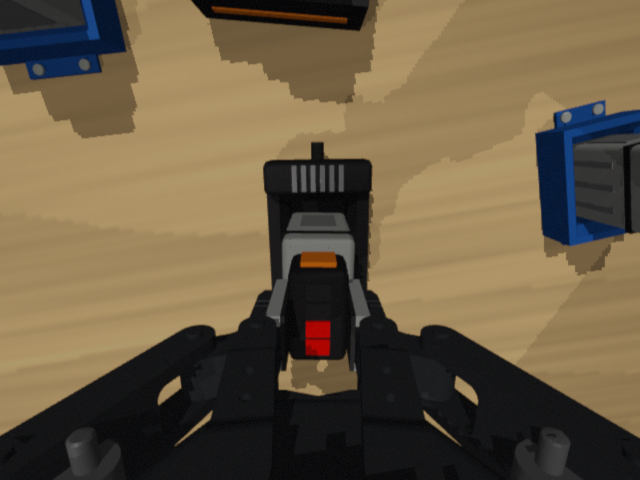

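The small battery and charger are both at column 318. I'll lower it.

```bash
python3 -m jog '[[[0,0,0.003],[0.0004,0.0004,0.008],-1],[[0,0,0],[0,0,0.008],-1],[[0,0,0],[0,0,0.008],-1],[[0,0,0],[0,0,0.007],-1],[[0,0,0],[0,0,0.004],-1],[[0,0,0],[0,0,0.0016],-1],[[0,0,0],[0,0,0.001],-1],[[0,0,0],[0,0,0],-1],[[0,0,0],[0,0,0],-1]]'
```

```text
clock: 28.9
eef_pos: [435.4, 97.2, 105.4]
tcp_rot: [-3.141, -0.0, -0.174]
contact_force: [-0.5, 0.4, -1.9]
opening: 0.269
grasp_force: 49.7
```

```bash
python3 -m jog '[[[0,0,0],[0,0,0.001],-1],[[0,0,0],[0,0,0.0008],-1],[[0,0,0],[0,0,0],-1],[[0,0,0],[0,0,0],-1]]'
```

```text
clock: 29.3
eef_pos: [435.3, 97.2, 103.6]
tcp_rot: [-3.141, -0.0, -0.174]
contact_force: [-1.3, 0.8, 2.3]
opening: 0.268
grasp_force: 50.2
```

Seated. Release, retreat up and forward, and check the result.

```bash
python3 -m jog '[[[0,0,0],[0,0,-0.0003],1],[[0,0,0],[0,0,0],1],[[0,0,0],[0,0,0],1],[[0,0,0],[0,0,0],1],[[0,0,0],[0,0,-0.02],1],[[0,0,0],[0,0,-0.03],1],[[0,0,0],[0,0,-0.03],1],[[0,0,0],[0,0,-0.03],1],[[0,0,0],[0,0,-0.03],1],[[0,0,0],[0,0,-0.03],1],[[0,0,0],[0,0,-0.02],1],[[0,0,0],[0,0,0],1]]'
python3 -m jog '[[[0,0,-0.1],[0.02,0,0],1],[[0,0,-0.07],[0.03,0,0],1],[[0,0,0],[0.03,0,0],1],[[0,0,0],[0.03,0,0],1],[[0,0,0],[0.03,0,0],1],[[0,0,0],[0,0,0],1],[[0,0,0],[0,0,0],1],[[0,0,0],[0,0,0],1]]'; python3 snap.py w11
python3 - <<'E'
from h import *
import pickle
np.set_printoptions(precision=1,suppress=True)
im=cv2.imread('pics/w11.png')[:,:,::-1];c=cam('wrist',pickle.load(open('pics/w11.pkl','rb')))
for col,zs in(('green',(121,98)),('red',(125,100))):
    for a,q,_ in blobs(im,col,60): print(col,np.round(q[0]),q[1],*[plane(c,q[0],z) for z in zs])
E
```

```text
clock: 30.5
eef_pos: [436.6, 97.4, 296.4]
tcp_rot: [-3.14, -0.005, -0.174]
contact_force: [-0.2, 0.2, -0.3]
opening: 1.002
grasp_force: 0.0
clock: 31.3
eef_pos: [573.5, 91.0, 292.8]
tcp_rot: [3.141, 0.002, -0.004]
contact_force: [-0.5, 0.1, -0.2]
opening: 1.005
grasp_force: 0.0
[573.54034552  90.99557785 292.78515006]
green [127. 138.] (72.91393280029297, 22.837507247924805) [646.9 246.2 121. ] [647.3 258.6  98. ]
green [508. 334.] (19.0, 10.0) [463.5 -93.7 121. ] [ 449.5 -108.2   98. ]
red [245.   9.] (74.65853881835938, 23.187124252319336) [737.7 142.6 125. ] [746.1 147.3 100. ]
red [325. 159.] (21.828205108642578, 33.46991729736328) [629.9  83.3 125. ] [629.   82.8 100. ]
red [311. 355.] (8.48874568939209, 12.369316101074219) [444.8  96.9 125. ] [427.7  97.5 100. ]
```

View pics/w11.png

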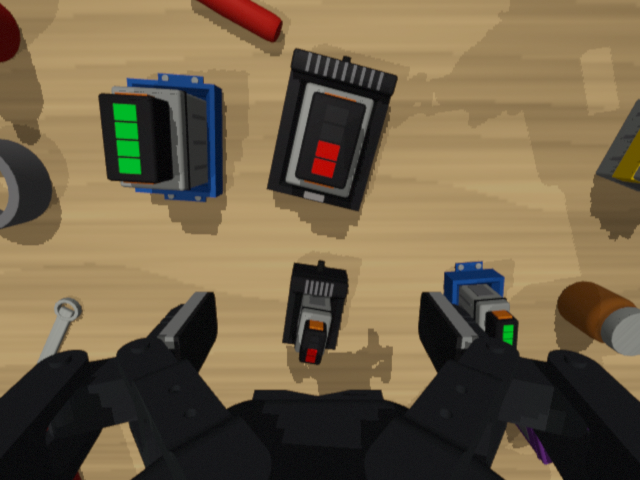

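The picture shows all four batteries upright in the right wells: flat_large (325,159), full_large (127,138), flat_small (311,355) and full_small (508,334, partly hidden by a finger). Their computed positions are within about 2 mm of the well centres. For full_small I rely on the placement readings, since its lights are partly hidden. Handing in.

```bash
python3 -c "from rig import r; print(r.sign_off())"
```

```text
the job is handed in; nothing more can be done
None
```

I handed the job in at about 31 s on the robot's clock: both charged batteries are in their blue holders and both flat ones are in the chargers, each felt to touch its well floor before release; I never touched the faulty battery or the jar, and the hand-in gave no verdict.

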